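# Release the jar caddy and hold it up level

### The arm

A 6-joint arm with a two-finger parallel gripper is mounted at the origin on the work surface. World frame = base frame: x ahead of the robot, y to its left, z up, the work surface at z = 0. Lengths are in m, angles in degrees, forces in N, time in s.
With the tool pointing down it reaches from about 0.4 to 0.825 m from the base axis. Payload 7 kg.
Tool frame: the origin (TCP) lies midway between the tips of the shut fingers; the grasp point (between the pads) lies 19 mm behind it; z points along the fingers, y is the line along which they close (so a half turn about z gives the same grasp; the last joint's range is limited). The gripper opens to 88 mm and grips with 3 to 60 N. Pads are 19 mm wide; open, the fingers measure 130 mm over their backs; the gripper's body (78 mm by 193 mm) begins 47 mm behind the grasp point.
Start: joints at [16.507, 20.546, 0.682, 0, -70.136, -16.507], TCP at [0.675, -0, 0.191] pointing down, gripper open.
Joint ranges: [-176.03, 176.03], [-82.01, 121.73], [-58.28, 71.71], [-173.87, 95.51], [-174.79, -0.11], [-173.66, 173.66]. Speed limits (degrees/s): [136.94, 136.94, 172.46, 180, 180, 180].

### API

Orientations are given as [roll, pitch, yaw] about the fixed x, y, z axes, in that order (R = Rz(yaw) Ry(pitch) Rx(roll)).
In Python, from plant import ctrl, viewer, close_job gives the robot as it stands. The module is installed in compiled form; this text tells all that it offers.
- The arm moves only by the tool step_arm, never from a script. Its argument "moves" is a list that holds one entry, the list of rows, each a list of 5 numbers: the shift along the world's x, y, z in cm, then the turn about the world's z in rad, then the finger opening in cm, from 0 to 8.76. In form: [[[tx, ty, tz, twist, grip], ...]]. A call has 1 to 10 rows; each row shifts and turns the commanded pose from where the row before left it; what a row does not reach is not made up. A row lasts 1/10 s, in which the tool goes at most 50 mm and 8.59 degrees, less where a joint would pass 70% of its speed; a pose out of reach is approached as far as the arm can. A call with a gripper value outside its range is refused whole. The fingers move at their own pace and stop on an object; the grip force is fixed at half the most. Time passes only in rows, so rows that do not move let the fingers close. It gives the time, the measured TCP pose, the force, the opening and the grip force at its end, in the units of the state.
- ctrl.get_obs(): the state, without advancing time (a new reading comes with each control period).
- viewer.snapshot(name): name is "scene" or "side" or "wrist"; returns (picture, depth): 480x640x3 uint8, blue, green, red; 480x640 float32, m along the optical axis (not along the pixel's ray), 0 where there is no reading.
- viewer.camera_info(name): a dict with "camera_matrix" (3x3 intrinsics, pixels), "eye" and "orientation" of the camera in the world. Camera axes: x right, y down, z forward; pixel columns grow to the right and rows downward; lengths in m; the calibration is good to about 2 mm. The wrist camera is an equidistant fisheye: a pixel r from the principal point sees the ray r / f radians off the axis. A picture is of the moment at which its call begins: read the wrist's pose just before it. camera_info takes no time and is no camera call; for the wrist camera it gives the pose at the moment of the call.
- close_job(): hands the job in; it is judged then, once.
The state is a dict: "clock": time; "joint_pos": joint angles; "qvel": joint speeds; "tau": joint torques, N m; "tool_pos": TCP position; "orientation": TCP orientation; "force": force on the tool from outside, world axes, zero at the start; "moment": the same for the moment, N m; "opening": finger opening in m; "gripper_force": force on a finger pad.
Only numpy, scipy, OpenCV 4.12 (cv2) and the standard library are available. Lean on these libraries where they do the work, as an engineer would, in place of code of your own. Each camera call takes 0.05 s, during which the arm holds its last target. There are 200 camera calls.

### The job

The caddy with the two sealed jars is held down on its dock by the transport lock: slide the black lock knob all the way to its released end stop (on the side towards the robot), then lift the caddy straight up until its foot is about 12 cm above the dock (at least 8 cm). Keep it there above the dock, level and still, with both jars standing in their pockets, and finish while holding it: do not put it down or let go. Leave the spare jar, the steel beaker and the scraper where they are.

Things in the scene. Friction and masses are not known exactly. Their poses are not given: they have to be found in the camera images.
- dock: Fixed aluminium base plate, 140 mm (its x) by 320 mm (its y, from -205 to +115) by 20 mm high. Origin on the bench surface under the middle of the caddy's place; z up, y along the caddy and away from the lock. The lock track (125 x 40 mm, top 45 mm above the bench) lies along x at y = -165 mm. A fence 8 mm high surrounds the caddy's foot with 3 mm of play.
- dock_seat (a point): Point on the dock's top face under the centre of the seated caddy, 20 mm above the bench; axes as the dock's.
- lock (a joint): Travel of the transport lock in m: it slides along the dock's -x direction (roughly towards the robot); 0 = fully locked, 0.060 = released, at its end stop. Starts between 0 and 0.025, where its tongue still blocks the caddy; it stays where it is left and needs about 3 N to slide.
- lock_grip (a point): Grip point on the centre line of the lock's upright black knob: 20 mm (dock x, the sliding direction) by 30 mm (dock y) by 60 mm high; 20 mm below its top, 87 mm above the bench. Moves with it; axes as the dock's. A steel tongue 24 mm wide (top 57 mm above the bench) runs from the knob's foot to +y and, locked, covers a lug on the caddy. 65 mm free around the knob.
- caddy: Steel carrier, 84 mm (x) by 160 mm (y), 165 mm high, rim 34 mm high: two pockets along y, flat uprights at both ends carrying the handle bar, a lug at its -y end. Origin at the centre of its underside, z up; starts seated on the dock, axes as the dock's. With jars it weighs 0.6 to 0.95 kg, roughly balanced about the middle of the handle.
- caddy_handle (a point): Centre of the caddy's black handle bar, 20 mm wide (caddy x) by 20 mm high by 160 mm long (along caddy y), 155 mm above the caddy's underside (175 mm above the bench when seated). Axes as the caddy's. The bar is free on both sides and above; the jar lids are 56 mm below its underside.
- jar_a_mid (a point): Centre (half-way up) of a sealed jar, 68 mm diameter, 85 mm high, in the caddy's +y pocket, 39 mm from the middle; its foot stands 4 mm above the caddy's underside.
- jar_b_mid (a point): Centre (half-way up) of a sealed jar, 68 mm diameter, 85 mm high, in the caddy's -y pocket, 39 mm from the middle.
- spare_jar: Bystander: the same kind of sealed jar standing on the bench beside the dock, 68 mm diameter, 85 mm high; origin at the centre of its underside.
- beaker: Bystander: open steel beaker, 72 mm diameter, 95 mm high, on the bench beyond the dock's +y end; origin at the centre of its underside.
- scraper: Bystander: white plastic spatula, 210 mm long, lying flat on the bench on the dock's +x side; origin near its middle.
Mind the look-alikes: they are no part of the job. Of the things that look like the caddy, the middle-sized one is meant.

How it is judged:
By the outcome, as a careful person would: the job done as asked, in the order asked, and still so for the second after the job is handed in, while the arm keeps its last pose, push and grip.
It also fails if it takes over 45 s, if anything falls off the work surface, if the arm or the gripper's body presses on something with over 40 N, if the wrist force passes 120 N, or if a joint passes its speed limit or range.

## Working session

There is one attempt and no reset: what is moved stays moved. The work goes in short steps, Python scripts to look and compute and a tool call to move; the robot and the scene stay as the last step left them, time stands still between calls to the robot, and variables do not carry over. Pictures are saved under pics/ and viewed, at most 10 in all, crops included, and the job is handed in when it is done.

Besides the shell and the picture viewer there is one more tool, called after ">>>" in YAML: its name, and indented under it one key for each argument. step_arm: Moves the arm, as the interface text tells. Its arguments: {"type":"object","properties":{"moves":{"type":"array","items":{"type":"array","items":{"type":"array","items":{"type":"number"}}}}},"required":["moves"]}

```bash
mkdir -p pics
cat > h.py <<'E'
import numpy as np, cv2
from plant import ctrl, viewer, close_job
from scipy.spatial.transform import Rotation as R
def snap(n,f):
    i=viewer.camera_info(n); p,d=viewer.snapshot(n); cv2.imwrite(f'pics/{f}.png',p)
    np.savez(f'pics/{f}.npz',p=p,d=d,K=i['camera_matrix'],e=i['eye'],o=np.array(i['orientation'])); return p,d,i
E
python3 - <<'E'
from h import *
a,_,i=snap('scene','s0'); b,_,j=snap('side','d0')
print(i,j); print(ctrl.get_obs())
E
```

```text
{'camera_matrix': array([[483.10122735,   0.        , 315.80634554],
       [  0.        , 483.10122735, 240.08510007],
       [  0.        ,   0.        ,   1.        ]]), 'eye': array([1.21034278, 0.36821752, 0.75278634]), 'orientation': array([-131.1188319 ,    1.33551169,  106.4088977 ])} {'camera_matrix': array([[560.19032627,   0.        , 326.03348027],
       [  0.        , 560.19032627, 236.88054281],
       [  0.        ,   0.        ,   1.        ]]), 'eye': array([0.28532891, 0.90846353, 1.0314173 ]), 'orientation': array([-138.73968752,    0.64010709, -163.89943135])}
{'clock': 0.1, 'joint_pos': array([ 1.65063869e+01,  2.05840961e+01,  6.38712008e-01, -1.69053807e-02,
       -7.01368848e+01, -1.65051991e+01]), 'qvel': array([ 0.03692071, -0.07413203,  0.13880957,  0.11850383,  0.00861426,
       -0.03016289]), 'tau': array([-1.42273191e-03, -5.84165347e+01,  2.93752134e+01,  7.01551259e+00,
        1.01412315e-02, -6.66964229e-05]), 'tool_pos': array([ 6.74500897e-01, -4.63075044e-05,  1.89753194e-01]), 'orientation': array([ 1.79916606e+02, -8.13644559e-03, -9.00045617e+01]), 'force': array([-0.14522294, -0.75931156, -0.15701847]), 'moment': array([-0.01038787,  0.03441167, -0.0193209 ]), 'gripper_force': 0.0, 'opening': 0.08753328296156752}
```

View pics/s0.png

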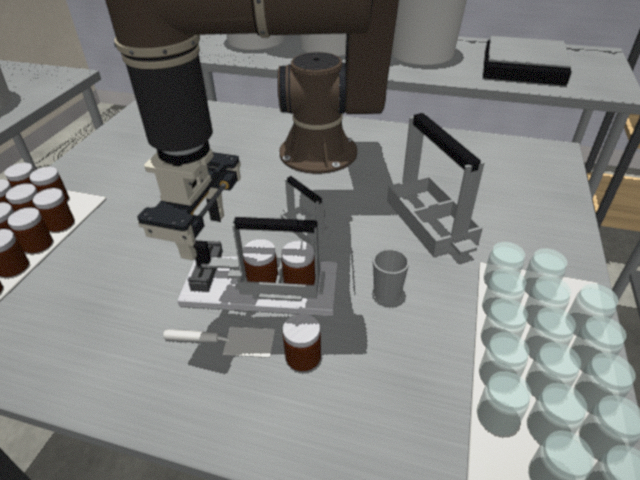

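View pics/d0.png

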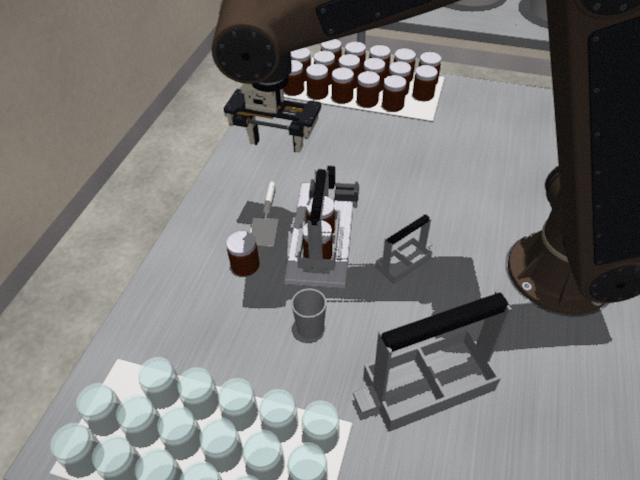

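Scene view: the candidates for the caddy are the large empty one (447,140), the tiny one (303,190), and the middle one with jars on the dock (276,225). I choose the last. The lock knob is at about (202,275), the spare jar at (302,343), the beaker at (390,278) and the scraper at (220,338). In the side view the handle is at (318,197) and the knob at (332,177).

```bash
cat >> h.py <<'E'
def load(f):
    return dict(np.load(f'pics/{f}.npz'))
def pts(s,us,vs,z=None):
    """world points from depth at pixels"""
    K=s['K'];d=s['d'][vs,us]
    c=np.stack([(us-K[0,2])/K[0,0]*d,(vs-K[1,2])/K[1,1]*d,d],-1)
    return R.from_euler('xyz',s['o'],degrees=True).apply(c)+s['e']
def ray(s,u,v):
    K=s['K'];return R.from_euler('xyz',s['o'],degrees=True).apply([(u-K[0,2])/K[0,0],(v-K[1,2])/K[1,1],1])
def plane(s,u,v,z):
    r=ray(s,u,v);return s['e']+r*(z-s['e'][2])/r[2]
def tri(s,a,t,b):
    r,q=ray(s,*a),ray(t,*b);k=np.linalg.lstsq(np.stack([r,-q],1),t['e']-s['e'],rcond=None)[0]
    p,w=s['e']+k[0]*r,t['e']+k[1]*q;return (p+w)/2,np.linalg.norm(p-w)
E
python3 - <<'E'
from h import *
for f,(x0,y0,x1,y1) in {'s0':(170,205,350,320),'d0':(280,155,370,290)}.items():
    s=load(f);g=s['p'].max(2);m=np.zeros(g.shape,np.uint8);m[y0:y1,x0:x1]=(g[y0:y1,x0:x1]<45)*255
    n,l,st,c=cv2.connectedComponentsWithStats(m)
    for k in range(1,n):
        if st[k,4]<40: continue
        vs,us=np.where(l==k);P=pts(s,us,vs);ok=s['d'][vs,us]>0
        r=cv2.minAreaRect(np.stack([us,vs],1).astype(np.float32))
        print(f,st[k],c[k].round(1),'med',np.median(P[ok],0).round(3),'lo',np.percentile(P[ok],3,0).round(3),'hi',np.percentile(P[ok],97,0).round(3),cv2.boxPoints(r).round(0).tolist())
a=cv2.imread('pics/s0.png')[200:320,165:345];b=cv2.imread('pics/d0.png')[150:290,270:380]
a=cv2.resize(a,None,fx=2.4,fy=2.4,interpolation=2);b=cv2.resize(b,None,fx=3,fy=3,interpolation=2)
o=np.zeros((420,770,3),np.uint8);o[:a.shape[0],:a.shape[1]]=a;o[:b.shape[0],440:440+b.shape[1]]=b;cv2.imwrite('pics/c0.png',o)
E
```

```text
s0 [171 205  26  10 117] [184.7 207.7] med [0.731 0.021 0.333] lo [0.717 0.001 0.325] hi [0.738 0.027 0.334] [[171.0, 205.0], [196.0, 205.0], [196.0, 214.0], [171.0, 214.0]]
s0 [208 205  12  16 127] [214.  212.4] med [0.631 0.003 0.245] lo [ 0.629 -0.006  0.23 ] hi [0.646 0.015 0.272] [[207.0, 206.0], [216.0, 204.0], [220.0, 220.0], [211.0, 222.0]]
s0 [170 216  33  21 265] [190.9 224.6] med [0.748 0.038 0.315] lo [0.725 0.02  0.3  ] hi [0.772 0.04  0.333] [[169.0, 227.0], [176.0, 207.0], [205.0, 217.0], [198.0, 237.0]]
s0 [235 218  82  15 870] [275.9 224.3] med [0.561 0.086 0.182] lo [0.541 0.012 0.17 ] hi [0.577 0.153 0.185] [[235.0, 229.0], [235.0, 217.0], [316.0, 220.0], [316.0, 232.0]]
s0 [194 242  18  26 304] [202.1 252.6] med [ 0.581 -0.078  0.085] lo [ 0.531 -0.092  0.046] hi [ 0.586 -0.069  0.107] [[193.0, 242.0], [210.0, 240.0], [214.0, 265.0], [197.0, 267.0]]
s0 [207 269   8  19  44] [210.3 278.1] med [ 0.599 -0.06   0.033] lo [ 0.571 -0.065  0.027] hi [ 0.619 -0.056  0.041] [[205.0, 286.0], [212.0, 268.0], [215.0, 269.0], [208.0, 287.0]]
d0 [328 167   7  21 127] [331.3 176
[... 329 characters left out ...]
335 193  23   8 118] [346.3 197.1] med [ 0.526 -0.074  0.032] lo [ 0.503 -0.08   0.022] hi [ 0.555 -0.067  0.043] [[335.0, 193.0], [357.0, 193.0], [357.0, 200.0], [335.0, 200.0]]
d0 [327 216   8  17  56] [331.6 222.7] med [0.528 0.054 0.076] lo [0.526 0.046 0.039] hi [0.535 0.065 0.089] [[326.0, 232.0], [327.0, 216.0], [334.0, 216.0], [333.0, 232.0]]
d0 [302 239   7  19  70] [305.2 248.6] med [0.566 0.144 0.063] lo [0.56  0.129 0.034] hi [0.576 0.149 0.089] [[302.0, 239.0], [307.0, 239.0], [308.0, 257.0], [303.0, 257.0]]
d0 [323 240   9  19 134] [327.3 250.2] med [0.517 0.136 0.064] lo [0.511 0.123 0.039] hi [0.524 0.145 0.089] [[323.0, 240.0], [331.0, 240.0], [331.0, 258.0], [323.0, 258.0]]
```

View pics/c0.png

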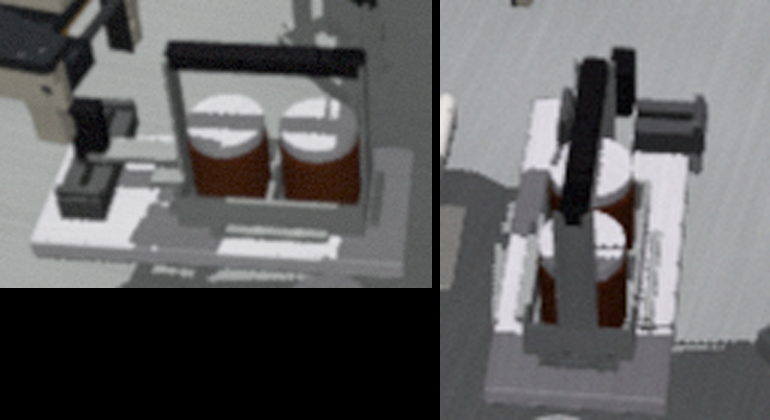

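The crop confirms it: two jars sit under the black handle, and the upright black knob is at scene (202,252) and side (331,177), with its tongue reaching to the lug. Next I'll refine the line of the handle and the knob axis.

Run:
```python
from h import *
H=[];
for f,hb,kb in (('s0',(235,218,318,233),(193,240,213,268)),('d0',(305,168,327,226),(327,166,336,189))):
    s=load(f)
    for nm,(x0,y0,x1,y1),zr in (('handle',hb,(.178,.195)),('knob',kb,(.1,.115)),('knobside',kb,(.065,.1))):
        vs,us=np.mgrid[y0:y1,x0:x1].reshape(2,-1);k=(s['p'][vs,us].max(1)<60);us,vs=us[k],vs[k];P=pts(s,us,vs);P=P[(P[:,2]>zr[0])&(P[:,2]<zr[1])&(s['d'][vs,us]>0)]
        r=cv2.minAreaRect((P[:,:2]*1000).astype(np.float32))
        print(f,nm,len(P),P.mean(0).round(4),r, 'z',np.percentile(P[:,2],[5,50,95]).round(4))
# two-view ends of handle (top outline corners)
s,t=load('s0'),load('d0')
print('knob tri',tri(s,(202,253),t,(331.3,176.5)),'handle tri',tri(s,(275.9,224.3),t,(316,195)))
```

```text
s0 handle 636 [0.5582 0.085  0.1826] ((557.2962646484375, 82.48013305664062), (24.102001190185547, 154.4928436279297), 12.407544136047363) z [0.179  0.1829 0.185 ]
s0 knob 87 [ 0.5763 -0.0799  0.1049] ((576.0289306640625, -80.06697845458984), (20.245643615722656, 24.623939514160156), 6.596404075622559) z [0.101  0.1053 0.1077]
s0 knobside 173 [ 0.5799 -0.077   0.0824] ((579.1201171875, -77.71051025390625), (16.18655014038086, 29.660261154174805), 41.88108825683594) z [0.0672 0.0825 0.098 ]
d0 handle 482 [0.5504 0.0874 0.184 ] ((551.8607177734375, 81.9076919555664), (21.04511833190918, 157.3033447265625), 10.489288330078125) z [0.1805 0.1841 0.1873]
d0 knob 59 [ 0.5688 -0.0811  0.1058] ((570.907958984375, -83.28319549560547), (17.150676727294922, 30.852956771850586), 15.56405258178711) z [0.1011 0.1059 0.109 ]
d0 knobside 58 [ 0.565  -0.0715  0.0834] ((565.062255859375, -71.74620819091797), (13.334210395812988, 8.258715629577637), 7.529023170471191) z [0.0692 0.0833 0.0972]
knob tri (array([ 0.57065314, -0.08551922,  0.07775034]), np.float64(0.004925173723246948)) handle tri (array([0.55679508, 0.08245602, 0.17760997]), np.float64(0.002081421631295121))
```

Handle centre is about (0.554, 0.082, 0.175), the dock is yawed about +11.5°, and the knob is at about (0.572, -0.081) with its top at 0.107. All of this agrees with the text. I'm moving above the knob, -y first.

>>> step_arm:
  moves:
    - [[0, -2, 0, 0.05, 8.7], [0, -2, 0, 0.05, 8.7], [-2, -2, 0, 0.05, 8.7], [-2, -2, 0, 0.05, 8.7], [-2, 0, 0, 0, 8.7], [-2, 0, 0, 0, 8.7], [-2, 0, 0, 0, 8.7], [0, 0, 0, 0, 8.7], [0, 0, 0, 0, 8.7]]

```text
clock: 1.0
tool_pos: [0.575, -0.08, 0.1908]
orientation: [-180.0, -0.0, -78.5]
force: [0.5, -0.6, -0.1]
opening: 0.0871
gripper_force: 0.0
```

Run:
```python
from h import *
o=ctrl.get_obs();p,d,i=snap('wrist','w0');print(i,o['tool_pos'],o['orientation'],o['force'])
```

```text
{'camera_matrix': array([[371.64829954,   0.        , 318.25811279],
       [  0.        , 371.64829954, 238.08321453],
       [  0.        ,   0.        ,   1.        ]]), 'eye': array([ 0.59212029, -0.16212346,  0.3846964 ]), 'orientation': array([ 1.62249307e+02,  3.44897408e-02, -1.68503565e+02])} [ 0.57496138 -0.0800154   0.19079806] [-1.79972885e+02 -2.18987638e-03 -7.85309767e+01] [ 0.46121928 -0.62957916 -0.06108723]
```

View pics/w0.png

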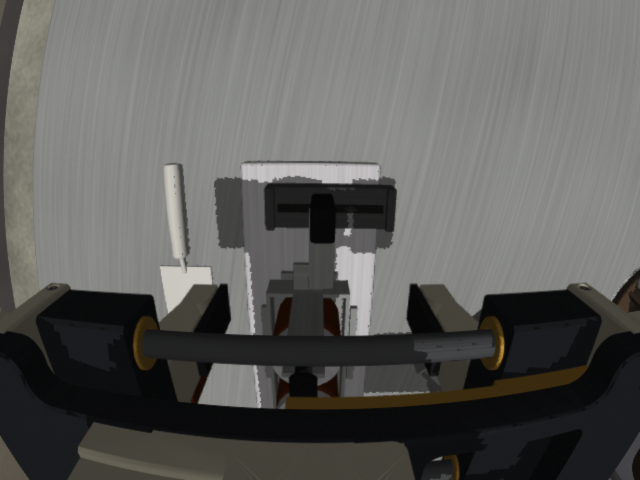

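The wrist view shows the knob at (322,218), with its top face around rows 222–243. The slot runs along the track, columns 277–385, and the caddy lies below. I'll cast the knob's top face onto z = 0.107.

```bash
cat >> h.py <<'E'
def fray(s,u,v):
    K=s['K'];a,b=(np.asarray(u)-K[0,2])/K[0,0],(np.asarray(v)-K[1,2])/K[1,1];t=np.hypot(a,b);k=np.sinc(t/np.pi)/np.maximum(np.cos(t),.05)
    k=np.tan(t)/np.maximum(t,1e-9)
    return R.from_euler('xyz',s['o'],degrees=True).apply(np.stack([a*k,b*k,np.ones_like(a)],-1))
E
python3 - <<'E'
from h import *
s=load('w0')
def show(n,x0,y0,x1,y1,zl,zh,th=40):
    vs,us=np.mgrid[y0:y1,x0:x1].reshape(2,-1);k=(s['p'][vs,us].max(1)<th);us,vs=us[k],vs[k]
    P=s['e']+fray(s,us,vs)*s['d'][vs,us][:,None];k=(P[:,2]>zl)&(P[:,2]<zh);P=P[k]
    r=cv2.minAreaRect((P[:,:2]*1000).astype(np.float32));print(n,len(P),r,np.median(P[:,2]),us[k].min(),us[k].max(),vs[k].min(),vs[k].max())
show('knob',300,185,345,250,.101,.115)
show('handle',270,300,340,410,.178,.2)
for v in (222,243):
    for u in (309,335):
        r=fray(s,u,v);print(u,v,(s['e']+r*(.107-s['e'][2])/r[2]).round(4))
# slot in the track (z~.045)
for u in (277,385):
    r=fray(s,u,209);print(u,(s['e']+r*(.045-s['e'][2])/r[2]).round(4))
E
```

```text
knob 929 ((573.3086547851562, -85.1620864868164), (19.50935173034668, 30.259172439575195), 11.102570533752441) 0.10645268093618238 310 335 206 243
handle 668 ((568.1123657226562, 9.925043106079102), (20.113609313964844, 21.535879135131836), 9.821361541748047) 0.1839560901156822 289 317 372 396
309 222 [ 0.5842 -0.0864  0.107 ]
335 222 [ 0.5645 -0.0904  0.107 ]
309 243 [ 0.5809 -0.0695  0.107 ]
335 243 [ 0.5608 -0.0736  0.107 ]
277 [ 0.6145 -0.076   0.045 ]
385 [ 0.5144 -0.0965  0.045 ]
```

Knob at (0.5733, -0.0852), top at 0.1065. Descending to it and gripping.

>>> step_arm:
  moves:
    - [[-0.2, -0.5, 0, 0, 8.7], [0, 0, -2.5, 0, 8.7], [0, 0, -2.5, 0, 8.7], [0, 0, -2.5, 0, 8.7], [0, 0, -2.4, 0, 8.7], [0, 0, -2.2, 0, 8.7], [0, 0, 0, 0, 8.7], [0, 0, 0, 0, 8.7]]

```text
clock: 1.85
tool_pos: [0.5732, -0.0853, 0.0695]
orientation: [179.9, -0.0, -78.5]
force: [0.7, -0.1, -0.3]
opening: 0.0872
gripper_force: 0.0
```

>>> step_arm:
  moves:
    - [[0, 0, 0, 0, 1.5], [0, 0, 0, 0, 1.5], [0, 0, 0, 0, 1.5], [0, 0, 0, 0, 1.5], [0, 0, 0, 0, 1.5], [0, 0, 0, 0, 1.5], [0, 0, 0, 0, 1.5], [0, 0, 0, 0, 1.5]]

```text
clock: 2.65
tool_pos: [0.573, -0.085, 0.0696]
orientation: [180.0, -0.0, -78.5]
force: [0.1, 0.1, 0.2]
opening: 0.0286
gripper_force: 0.0
```

>>> step_arm:
  moves:
    - [[0, 0, 0, 0, 1.5], [0, 0, 0, 0, 1.5], [0, 0, 0, 0, 1.5], [0, 0, 0, 0, 1.5], [0, 0, 0, 0, 1.5]]

```text
clock: 3.15
tool_pos: [0.5729, -0.085, 0.0695]
orientation: [180.0, 0.0, -78.5]
force: [-0.2, 0.6, 0.4]
opening: 0.0183
gripper_force: 30.0
```

>>> step_arm:
  moves:
    - [[-0.49, -0.1, 0, 0, 1.5], [-0.49, -0.1, 0, 0, 1.5], [-0.49, -0.1, 0, 0, 1.5], [-0.49, -0.1, 0, 0, 1.5], [-0.49, -0.1, 0, 0, 1.5], [-0.49, -0.1, 0, 0, 1.5], [-0.49, -0.1, 0, 0, 1.5], [0, 0, 0, 0, 1.5]]

```text
clock: 3.95
tool_pos: [0.5375, -0.092, 0.0695]
orientation: [180.0, 0.0, -78.6]
force: [-1.0, 3.7, -1.2]
opening: 0.0182
gripper_force: 30.0
```

>>> step_arm:
  moves:
    - [[-0.29, -0.06, 0, 0, 1.5], [-0.29, -0.06, 0, 0, 1.5], [-0.29, -0.06, 0, 0, 1.5], [0, 0, 0, 0, 1.5]]

```text
clock: 4.35
tool_pos: [0.5323, -0.094, 0.0712]
orientation: [-179.8, -0.1, -78.5]
force: [3.1, 0.5, 4.9]
opening: 0.0156
gripper_force: 2.2
```

Run:
```python
from h import *
o=ctrl.get_obs();print(o['tool_pos'],o['force'],o['moment'],o['opening'],o['gripper_force'])
p,d,i=snap('wrist','w1');q,_,_=snap('side','d1')
a=cv2.resize(p[150:420,200:440],None,fx=1.5,fy=1.5);b=cv2.resize(q[120:270,290:400],None,fx=2.7,fy=2.7)
o=np.zeros((410,700,3),np.uint8);o[:405,:360]=a;o[:405,370:667]=b;cv2.imwrite('pics/c1.png',o)
```

```text
[ 0.53234289 -0.09400676  0.07122011] [3.08326611 0.5169529  4.85806302] [ 0.40428759 -1.10868012 -0.00229435] 0.015569086656291541 2.216518521308899
```

View pics/c1.png

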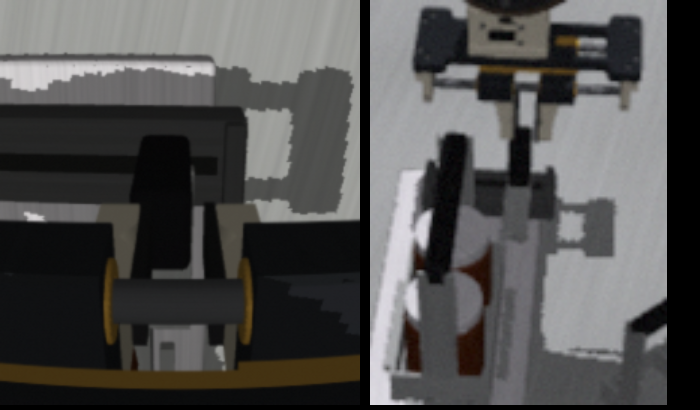

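The knob is still between the fingers, near the robot-side end of its slot, with a gap at the robot-side finger. I'll measure how far it has travelled.

Run:
```python
from h import *
s=load('w1')
vs,us=np.mgrid[235:335,275:335].reshape(2,-1);k=(s['p'][vs,us].max(1)<40);us,vs=us[k],vs[k]
P=s['e']+fray(s,us,vs)*s['d'][vs,us][:,None]
for zl,zh in ((.101,.112),(.06,.1)):
    Q=P[(P[:,2]>zl)&(P[:,2]<zh)];print(len(Q),cv2.minAreaRect((Q[:,:2]*1000).astype(np.float32)),np.percentile(Q[:,2],[5,50,95]))
Q=P[(P[:,2]>.06)&(P[:,2]<.112)];t=np.radians(11.3);D=np.stack([Q[:,:2]@[np.cos(t),np.sin(t)],Q[:,:2]@[-np.sin(t),np.cos(t)],Q[:,2]],-1)
for z in np.arange(.06,.11,.01):
    q=D[(D[:,2]>z)&(D[:,2]<z+.01)]
    if len(q)>5: print(z.round(2),len(q),np.percentile(q,[2,98],0).round(4).tolist())
print('start knob dock-x',.5733*np.cos(t)-.0852*np.sin(t),'tcp', .5323*np.cos(t)-.094*np.sin(t))
for u in (200+0,200+145):
    r=fray(s,u,150+108);w=s['e']+r*(.045-s['e'][2])/r[2];print(u,w[:2]@[np.cos(t),np.sin(t)])
```

```text
1682 ((538.4192504882812, -92.587646484375), (20.231002807617188, 30.10161590576172), 9.438186645507812) [0.10314613 0.10639466 0.10776843]
965 ((540.544921875, -105.32759857177734), (20.45967674255371, 4.286121845245361), 10.0175199508667) [0.06302048 0.08280168 0.09839971]
0.06 202 [[0.4998, -0.211, 0.0604], [0.5182, -0.2075, 0.0697]]
0.07 215 [[0.4995, -0.2109, 0.0702], [0.5189, -0.2078, 0.0797]]
0.08 273 [[0.5002, -0.2111, 0.0802], [0.519, -0.208, 0.0897]]
0.09 275 [[0.5003, -0.211, 0.0905], [0.5187, -0.2085, 0.0998]]
0.1 1703 [[0.5002, -0.2107, 0.1009], [0.5179, -0.1827, 0.1082]]
start knob dock-x 0.5454917722553108 tcp 0.5035622451855655
200 0.5819704422634606
345 0.48731652072802106
```

The knob is still upright but has only moved 36 mm. It sits about 50 mm from the caddy's centre line, so roughly 10 mm of travel should be left. The grip force has also dropped, so I'll re-grip with a fully closed command before pushing on.

>>> step_arm:
  moves:
    - [[0, 0, 0, 0, 0], [0, 0, 0, 0, 0], [0, 0, 0, 0, 0], [0, 0, 0, 0, 0], [0, 0, 0, 0, 0]]

```text
clock: 4.95
tool_pos: [0.5311, -0.0946, 0.0712]
orientation: [-179.9, -0.1, -78.5]
force: [-0.3, 0.9, 8.5]
opening: 0.0005
gripper_force: 4.5
```

Run:
```python
from h import *
o=ctrl.get_obs();print(o['tool_pos'],o['orientation'],o['force'],o['moment'],o['joint_pos'])
p,d,i=snap('wrist','w2');q,_,_=snap('side','d2');r,_,_=snap('scene','s2')
a=cv2.resize(p[150:420,200:440],None,fx=1.5,fy=1.5);b=cv2.resize(q[120:240,330:400],None,fx=3.37,fy=3.37);c=cv2.resize(r[160:320,150:230],None,fx=2.5,fy=2.5)
o=np.zeros((410,800,3),np.uint8);o[:405,:360]=a;o[:b.shape[0],365:365+b.shape[1]]=b[:410];o[:400,600:800]=c;cv2.imwrite('pics/c2.png',o)
```

```text
[ 0.53106894 -0.09457827  0.07123747] [-1.79898067e+02 -9.60128623e-02 -7.84885694e+01] [-0.28224649  0.90546717  8.5297159 ] [ 0.16304365  0.12845467 -0.01896834] [ 10.80782828  14.15161996 -25.71731304   0.12364153 -50.02802792
   0.62434398]
```

View pics/c2.png

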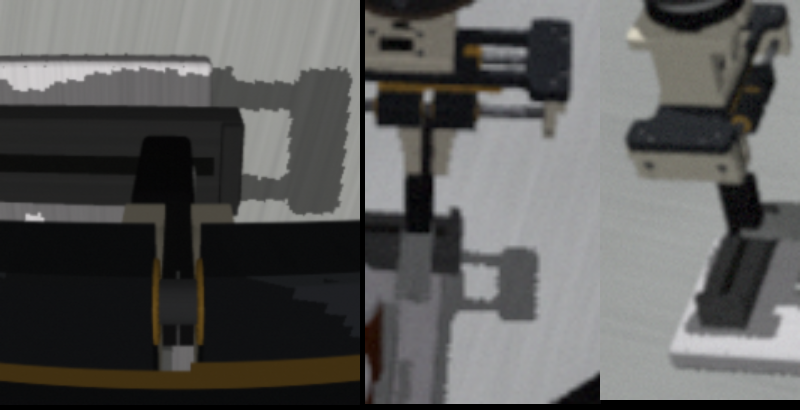

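Run:
```python
from h import *
t=np.radians(11.3);M=np.array([[np.cos(t),np.sin(t),0],[-np.sin(t),np.cos(t),0],[0,0,1]])
for f in ('d1','d2'):
    s=load(f)
    for v in range(150,202,4):
        us=np.arange(336,362);P=pts(s,us,np.full(us.shape,v))@M.T;k=s['p'][v,us].max(1)<50
        if k.any(): print(f,v,us[k].min(),us[k].max(),k.sum(),np.median(P[k],0).round(3))
for f in ('s2',):
    s=load(f)
    for v in range(225,262,4):
        us=np.arange(190,216);P=pts(s,us,np.full(us.shape,v))@M.T;k=s['p'][v,us].max(1)<50
        if k.any(): print(f,v,us[k].min(),us[k].max(),k.sum(),np.median(P[k],0).round(3))
s=load('w2')
vs,us=np.mgrid[235:350,275:345].reshape(2,-1);k=(s['p'][vs,us].max(1)<40);us,vs=us[k],vs[k]
P=(s['e']+fray(s,us,vs)*s['d'][vs,us][:,None])@M.T
for z in np.arange(.06,.15,.01):
    q=P[(P[:,2]>z)&(P[:,2]<z+.01)]
    if len(q)>5: print(z.round(2),len(q),np.percentile(q,[2,98],0).round(4).tolist())
```

```text
d1 150 336 361 16 [ 0.488 -0.164  0.196]
d1 154 336 361 19 [ 0.492 -0.159  0.187]
d1 158 344 352 2 [ 0.501 -0.187  0.151]
d1 166 344 344 1 [ 0.51  -0.187  0.125]
d1 170 343 348 6 [ 0.507 -0.193  0.107]
d1 174 342 348 7 [ 0.507 -0.18   0.106]
d1 178 342 348 7 [ 0.507 -0.18   0.092]
d1 182 342 348 7 [ 0.506 -0.179  0.08 ]
d1 186 336 357 22 [ 0.5   -0.195  0.053]
d1 190 336 357 12 [ 0.49  -0.186  0.046]
d1 194 336 357 11 [ 0.486 -0.175  0.043]
d1 198 336 357 12 [ 0.489 -0.175  0.029]
d2 150 336 361 22 [ 0.495 -0.162  0.196]
d2 154 336 361 26 [ 0.501 -0.159  0.188]
d2 158 347 349 3 [ 0.501 -0.19   0.149]
d2 162 347 349 3 [ 0.501 -0.187  0.138]
d2 166 347 349 3 [ 0.501 -0.186  0.127]
d2 170 347 348 2 [ 0.502 -0.188  0.112]
d2 174 342 349 8 [ 0.506 -0.182  0.104]
d2 178 342 349 8 [ 0.506 -0.179  0.094]
d2 182 342 349 8 [ 0.505 -0.181  0.079]
d2 186 336 357 22 [ 0.503 -0.196  0.052]
d2 190 336 357 11 [ 0.489 -0.187  0.045]
d2 194 336 357 12 [ 0.49  -0.175  0.044]
d2 198 336 357 11 [ 0.488 -0.176  0.03 ]
s2 233 207 211 5 [ 0.513 -0.181  0.105]
s2 237 199 212 14 [ 0.517 -0.189  0.098]
s2 241 200 213 14 [ 0.518 -0.189  0.087]
s2 245 200 215 16 [ 0.517 -0.19   0.075]
s2 249 202 214 13 [ 0.518 -0.189  0.064]
s2 253 202 205 4 [ 0.517 -0.203  0.051]
s2 257 200 215 14 [ 0.521 -0.196  0.044]
s2 261 198 215 16 [ 0.534 -0.195  0.044]
0.06 209 [[0.4979, -0.2111, 0.0602], [0.5164, -0.2084, 0.0695]]
0.07 209 [[0.4976, -0.2109, 0.0703], [0.517, -0.2079, 0.0796]]
0.08 275 [[0.4982, -0.211, 0.0804], [0.5171, -0.2082, 0.0897]]
0.09 293 [[0.498, -0.2109, 0.0902], [0.5171, -0.2081, 0.0997]]
0.1 650 [[0.4982, -0.2108, 0.1005], [0.5166, -0.1861, 0.1094]]
0.11 137 [[0.4993, -0.2076, 0.1102], [0.5065, -0.2065, 0.1194]]
0.12 187 [[0.499, -0.2077, 0.1203], [0.5066, -0.206, 0.1298]]
0.13 212 [[0.4989, -0.2079, 0.1303], [0.5065, -0.2065, 0.1399]]
0.14 266 [[0.499, -0.2081, 0.1403], [0.5065, -0.2063, 0.1497]]
```

The fingers are shut and partly overlapping the knob's top, so the grip has slipped. The knob, now at dock x ≈ 0.5075, may be at its stop. I'll lift straight up to get clear and check again.

>>> step_arm:
  moves:
    - [[0, 0, 0.5, 0, 0], [0, 0, 0.5, 0, 0], [0, 0, 1, 0, 0], [0, 0, 1, 0, 0], [0, 0, 1, 0, 0], [0, 0, 1, 0, 0], [0, 0, 1, 0, 0], [0, 0, 0, 0, 0]]

```text
clock: 5.9
tool_pos: [0.531, -0.0938, 0.1314]
orientation: [-179.8, -0.0, -78.5]
force: [0.5, -0.5, -0.7]
opening: 0.0007
gripper_force: 0.0
```

```bash
cat > k.py <<'E'
from h import *
import sys
f=sys.argv[1];t=np.radians(11.3);M=np.array([[np.cos(t),np.sin(t),0],[-np.sin(t),np.cos(t),0],[0,0,1]])
o=ctrl.get_obs();print('tcp dock',(M@o['tool_pos']).round(4),o['force'].round(1),o['opening'])
snap('wrist',f);s=load(f);vs,us=np.mgrid[150:400,230:420].reshape(2,-1);k=(s['p'][vs,us].max(1)<40);us,vs=us[k],vs[k]
P=(s['e']+fray(s,us,vs)*s['d'][vs,us][:,None])@M.T
for zl,zh in ((.06,.1),(.1,.112)):
    k=(P[:,2]>zl)&(P[:,2]<zh)&(P[:,1]>-.23)&(P[:,1]<-.165)
    if k.sum()>10: print(zl,k.sum(),np.percentile(P[k],[1,50,99],0).round(4).tolist())
E
python3 k.py w3
```

```text
tcp dock [ 0.5024 -0.196   0.1314] [ 0.5 -0.5 -0.7] 0.0007491156101278166
0.06 442 [[0.498, -0.2111, 0.0602], [0.5075, -0.2104, 0.0815], [0.5172, -0.2077, 0.0998]]
0.1 1383 [[0.4979, -0.2108, 0.1015], [0.5076, -0.1976, 0.1064], [0.5172, -0.1821, 0.108]]
```

The fingers are free. I'll push the knob from its far (+x) side with shut fingers, watching the force to find the end stop.

>>> step_arm:
  moves:
    - [[1.72, 0.35, 0, 0, 0], [1.72, 0.35, 0, 0, 0], [0, 0, -2, 0, 0], [0, 0, -2, 0, 0], [0, 0, -2, 0, 0], [0, 0, 0, 0, 0], [-0.49, -0.1, 0, 0, 0], [-0.49, -0.1, 0, 0, 0], [0, 0, 0, 0, 0]]

```text
clock: 6.85
tool_pos: [0.5553, -0.0888, 0.0712]
orientation: [-179.8, -0.0, -78.5]
force: [0.8, 1.0, 1.5]
opening: 0.0003
gripper_force: 0.8
```

>>> step_arm:
  moves:
    - [[-0.2, -0.04, 0, 0, 0], [-0.2, -0.04, 0, 0, 0], [0, 0, 0, 0, 0]]

```text
clock: 7.15
tool_pos: [0.5522, -0.0895, 0.071]
orientation: [-179.8, -0.0, -78.5]
force: [3.6, 1.5, 6.9]
opening: 0.0004
gripper_force: 3.4
```

>>> step_arm:
  moves:
    - [[-0.2, -0.04, 0, 0, 0], [0, 0, 0, 0, 0]]

```text
clock: 7.35
tool_pos: [0.5506, -0.0898, 0.0711]
orientation: [-179.8, -0.0, -78.5]
force: [4.7, 1.1, 5.4]
opening: 0.0001
gripper_force: 3.1
```

```bash
python3 k.py w4
```

```text
tcp dock [ 0.5223 -0.196   0.0711] [4.7 1.1 5.4] 0.00010693691062018616
0.06 998 [[0.4984, -0.2111, 0.0608], [0.5087, -0.2103, 0.0825], [0.5174, -0.1939, 0.0996]]
0.1 852 [[0.4982, -0.211, 0.1002], [0.5061, -0.2077, 0.106], [0.5261, -0.1992, 0.1115]]
```

>>> step_arm:
  moves:
    - [[-0.2, -0.04, 0, 0, 0], [0, 0, 0, 0, 0], [-0.2, -0.04, 0, 0, 0], [0, 0, 0, 0, 0]]

```text
clock: 7.8
tool_pos: [0.547, -0.0906, 0.0713]
orientation: [-179.7, -0.0, -78.5]
force: [5.1, 0.8, 6.2]
opening: 0.0004
gripper_force: 3.2
```

```bash
python3 k.py w5
```

```text
tcp dock [ 0.5187 -0.196   0.0713] [5.1 0.8 6.2] 0.0003929525918150429
0.06 969 [[0.4983, -0.211, 0.0607], [0.5082, -0.2103, 0.0827], [0.5174, -0.2027, 0.0997]]
0.1 747 [[0.4982, -0.211, 0.1003], [0.5075, -0.2081, 0.1058], [0.5225, -0.1995, 0.1116]]
```

Run:
```python
from h import *
p=load('w5')['p'];q,_,_=snap('side','d5');r,_,_=snap('scene','s5')
a=cv2.resize(p[200:390,240:380],None,fx=2.9,fy=2.9,interpolation=2);b=cv2.resize(q[140:210,320:375],None,fx=4,fy=4,interpolation=2);c=cv2.resize(r[200:290,180:220],None,fx=4,fy=4,interpolation=2)
o=np.zeros((560,800,3),np.uint8)
for m,x in ((a,0),(b,410),(c,635)):o[:m.shape[0],x:x+m.shape[1]]=m[:, :800-x]
cv2.imwrite('pics/c5.png',o)
```

```text
(no output)
```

View pics/c5.png

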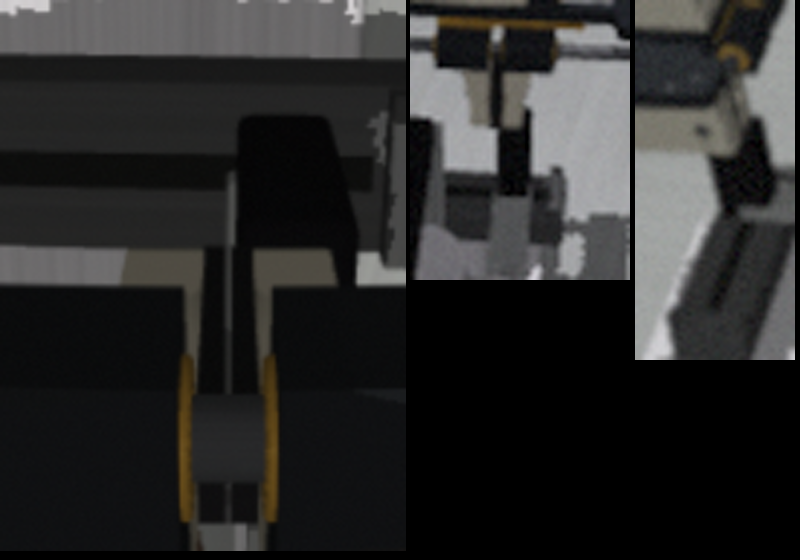

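The fingers press on the knob with about 5 N and it doesn't move, which suggests the stop. I'll check that against the plate and track edges in the earlier wrist pictures: released should put the knob 60 mm off the dock centre line, if locked is centred.

Run:
```python
from h import *
for f in ('w0','w3'):
    s=load(f);vs,us=np.mgrid[100:470,150:480].reshape(2,-1);d=s['d'][vs,us]
    P=s['e']+fray(s,us,vs)*d[:,None]
    k0=(P[:,2]>.1)&(P[:,2]<.112)&(s['p'][vs,us].max(1)<40)
    # yaw from the -y edge of the track top
    tr=(P[:,2]>.041)&(P[:,2]<.049)&(d>0)
    for t in (11.3,):
        t=np.radians(t);M=np.array([[np.cos(t),np.sin(t),0],[-np.sin(t),np.cos(t),0],[0,0,1]]);D=P@M.T
        def e(n,k): print(f,n,k.sum(),np.percentile(D[k],[.5,1.5,50,98.5,99.5],0)[:,:2].round(4).tolist())
        e('track',tr&(abs(D[:,1]+.196)<.03))
        e('plate',(abs(D[:,2]-.02)<.004)&(D[:,1]<-.218)&(D[:,1]>-.245)&(s['p'][vs,us].max(1)>0))
        q=D[tr&(abs(D[:,1]+.196)<.03)];b=np.arange(q[:,0].min(),q[:,0].max(),.004);i=np.digitize(q[:,0],b)
        lo=[(b[j-1]+.002,np.percentile(q[i==j,1],3)) for j in range(2,len(b)) if (i==j).sum()>15];lo=np.array(lo)
        print('yaw corr deg',np.degrees(np.polyfit(lo[:,0],lo[:,1],1)[0]))
        r=D[(D[:,2]>.178)&(D[:,2]<.19)&(D[:,1]>-.13)&(D[:,1]<.1)&(s['p'][vs,us].max(1)<45)]
        if len(r): print('handle',len(r),np.percentile(r,[2,50,98],0).round(4).tolist())
```

```text
w0 track 3875 [[0.4847, -0.2164], [0.4852, -0.2159], [0.5286, -0.1983], [0.5904, -0.1769], [0.5992, -0.1762]]
w0 plate 2768 [[0.4886, -0.2366], [0.4906, -0.2362], [0.564, -0.2275], [0.7088, -0.2185], [0.7109, -0.2181]]
yaw corr deg -0.7611715510705256
handle 671 [[0.55, -0.1117, 0.1791], [0.5591, -0.1046, 0.1839], [0.5687, -0.0935, 0.1855]]
w3 track 5338 [[0.4754, -0.2162], [0.4804, -0.2158], [0.546, -0.1992], [0.5904, -0.1771], [0.5908, -0.1766]]
w3 plate 3401 [[0.4886, -0.2364], [0.4902, -0.236], [0.555, -0.2273], [0.6237, -0.2182], [0.6255, -0.2181]]
yaw corr deg -0.3170001294023018
```

Run:
```python
from h import *
t=np.radians(11.3);M=np.array([[np.cos(t),np.sin(t),0],[-np.sin(t),np.cos(t),0],[0,0,1]])
s=load('w5')
for u in (295,314,321,326,345):
  for v in (240,262,276,282,288,294,310):
    print(u,v,s['p'][v,u],(M@(s['e']+fray(s,u,v)*s['d'][v,u])).round(3))
print((M@s['e']).round(3))
```

```text
295 240 [36 36 36] [ 0.534 -0.208  0.045]
295 262 [12 13 12] [ 0.534 -0.194  0.046]
295 276 [34 35 35] [ 0.534 -0.184  0.045]
295 282 [36 36 36] [ 0.534 -0.179  0.045]
295 288 [66 75 79] [ 0.53  -0.208  0.114]
295 294 [66 75 79] [ 0.529 -0.207  0.119]
295 310 [12 11 10] [ 0.525 -0.235  0.183]
314 240 [36 36 37] [ 0.522 -0.208  0.044]
314 262 [12 13 12] [ 0.522 -0.194  0.046]
314 276 [35 35 35] [ 0.522 -0.183  0.044]
314 282 [36 36 36] [ 0.522 -0.179  0.044]
314 288 [10 10  9] [ 0.521 -0.206  0.11 ]
314 294 [10 10 11] [ 0.521 -0.206  0.117]
314 310 [ 9 10  9] [ 0.521 -0.207  0.132]
321 240 [35 35 35] [ 0.518 -0.208  0.044]
321 262 [33 33 33] [ 0.518 -0.197  0.054]
321 276 [28 29 28] [ 0.518 -0.193  0.066]
321 282 [27 28 28] [ 0.518 -0.192  0.072]
321 288 [10 10 10] [ 0.518 -0.206  0.11 ]
321 294 [11 11 11] [ 0.518 -0.206  0.116]
321 310 [ 9 10  9] [ 0.518 -0.207  0.132]
326 240 [10  8  9] [ 0.515 -0.21   0.052]
326 262 [7 7 8] [ 0.515 -0.21   0.087]
326 276 [6 6 6] [ 0.515 -0.209  0.104]
326 282 [9 8 8] [ 0.515 -0.208  0.107]
326 288 [16 17 18] [ 0.516 -0.206  0.11 ]
326 294 [14 15 16] [ 0.516 -0.206  0.116]
326 310 [10  9 10] [ 0.516 -0.206  0.131]
345 240 [9 9 9] [ 0.503 -0.211  0.053]
345 262 [7 7 6] [ 0.506 -0.211  0.088]
345 276 [9 8 9] [ 0.506 -0.209  0.103]
345 282 [9 9 9] [ 0.507 -0.207  0.106]
345 288 [66 75 80] [ 0.507 -0.207  0.113]
345 294 [67 75 79] [ 0.507 -0.208  0.121]
345 310 [13 12 12] [ 0.512 -0.236  0.185]
[ 0.519 -0.28   0.265]
```

Run:
```python
from h import *
s=load('d0')
for u in (253,297):
  for v in range(128,156,3):
    P=pts(s,np.array([u]),np.array([v]))[0];print(u,v,s['p'][v,u],P.round(3))
```

```text
253 128 [27 28 31] [0.721 0.006 0.269]
253 131 [44 45 49] [0.721 0.008 0.262]
253 134 [68 73 76] [0.724 0.003 0.249]
253 137 [78 83 88] [0.723 0.008 0.245]
253 140 [ 94 102 108] [0.724 0.008 0.236]
253 143 [100 107 111] [0.725 0.008 0.227]
253 146 [170 168 168] [ 0.844 -0.232  0.002]
253 149 [169 165 166] [ 0.837 -0.216  0.005]
253 152 [166 165 163] [ 0.834 -0.208  0.002]
253 155 [166 165 164] [ 0.831 -0.199 -0.001]
297 128 [35 33 31] [0.607 0.038 0.316]
297 131 [21 15 19] [0.607 0.039 0.309]
297 134 [21 20 19] [0.608 0.037 0.299]
297 137 [ 98 108 111] [0.619 0.01  0.268]
297 140 [100 112 115] [0.619 0.01  0.26 ]
297 143 [ 97 106 109] [0.62  0.008 0.25 ]
297 146 [100 107 113] [0.619 0.013 0.246]
297 149 [ 98 109 112] [0.621 0.009 0.234]
297 152 [142 142 143] [ 0.714 -0.239  0.003]
297 155 [164 162 161] [ 0.712 -0.233 -0.003]
```

This explains the trouble. The fingertips' visible lower end lies about 37 mm above the reported TCP (w5: tips at z 0.108 with TCP at 0.071; d0: 0.226 against 0.190). So I had only held the very top edge of the knob, and the tips are now resting on it. The lock is at about 0.050, not at its end. I'll rise, open, re-centre and grip with the reported TCP z at about 0.033.

>>> step_arm:
  moves:
    - [[0, 0, 1, 0, 0], [0, 0, 2, 0, 8.7], [-1.08, -0.22, 0, 0, 8.7], [0, 0, 0, 0, 8.7], [0, 0, 0, 0, 8.7], [0, 0, 0, 0, 8.7], [0, 0, 0, 0, 8.7], [0, 0, 0, 0, 8.7], [0, 0, 0, 0, 8.7], [0, 0, 0, 0, 8.7]]

```text
clock: 8.95
tool_pos: [0.5338, -0.093, 0.0994]
orientation: [180.0, 0.0, -78.5]
force: [0.2, 0.8, 1.2]
opening: 0.0667
gripper_force: 0.0
```

>>> step_arm:
  moves:
    - [[0, 0, 0, 0, 8.7], [0, 0, 0, 0, 8.7], [0, 0, 0, 0, 8.7], [0, 0, 0, 0, 8.7]]

```text
clock: 9.35
tool_pos: [0.5338, -0.093, 0.0996]
orientation: [-180.0, -0.0, -78.5]
force: [-0.3, 0.6, 0.2]
opening: 0.0869
gripper_force: 0.0
```

```bash
python3 k.py w6
```

```text
tcp dock [ 0.5052 -0.1958  0.0996] [-0.3  0.6  0.2] 0.08691506369408435
0.06 672 [[0.4978, -0.2111, 0.0607], [0.5075, -0.2104, 0.0824], [0.5172, -0.2078, 0.0997]]
0.1 1773 [[0.4981, -0.2105, 0.101], [0.5076, -0.198, 0.1064], [0.5171, -0.1818, 0.1079]]
```

Knob at 0.5076, TCP at 0.505, so I add 2.4 mm and descend, watching the force.

>>> step_arm:
  moves:
    - [[0.24, 0.05, 0, 0, 8.7], [0, 0, -1.5, 0, 8.7], [0, 0, -1.5, 0, 8.7], [0, 0, -1, 0, 8.7], [0, 0, -1, 0, 8.7], [0, 0, 0, 0, 8.7]]

```text
clock: 10.0
tool_pos: [0.5353, -0.0926, 0.0482]
orientation: [179.9, 0.0, -78.6]
force: [0.0, 0.4, -0.5]
opening: 0.0868
gripper_force: 0.0
```

>>> step_arm:
  moves:
    - [[0, 0, -0.8, 0, 8.7], [0, 0, -0.7, 0, 8.7], [0, 0, 0, 0, 8.7]]

```text
clock: 10.3
tool_pos: [0.5355, -0.0926, 0.0337]
orientation: [179.9, 0.0, -78.6]
force: [-0.2, -0.0, 0.9]
opening: 0.0871
gripper_force: 0.0
```

>>> step_arm:
  moves:
    - [[0, 0, 0, 0, 0.5], [0, 0, 0, 0, 0.5], [0, 0, 0, 0, 0.5], [0, 0, 0, 0, 0.5], [0, 0, 0, 0, 0.5], [0, 0, 0, 0, 0.5], [0, 0, 0, 0, 0.5], [0, 0, 0, 0, 0.5], [0, 0, 0, 0, 0.5], [0, 0, 0, 0, 0.5]]

```text
clock: 11.3
tool_pos: [0.536, -0.0926, 0.0345]
orientation: [180.0, 0.0, -78.6]
force: [-0.2, -1.1, 0.7]
opening: 0.0198
gripper_force: 30.0
```

>>> step_arm:
  moves:
    - [[0, 0, 0, 0, 0.5], [0, 0, 0, 0, 0.5], [0, 0, 0, 0, 0.5]]

```text
clock: 11.6
tool_pos: [0.536, -0.0925, 0.0345]
orientation: [180.0, 0.0, -78.6]
force: [-0.9, -1.4, 0.8]
opening: 0.0199
gripper_force: 30.0
```

Now a firm 20 mm grip. Sliding on towards the end stop.

>>> step_arm:
  moves:
    - [[-0.29, -0.06, 0, 0, 0.5], [-0.29, -0.06, 0, 0, 0.5], [0, 0, 0, 0, 0.5]]

```text
clock: 11.9
tool_pos: [0.5358, -0.0926, 0.0347]
orientation: [-179.5, -0.0, -78.5]
force: [17.4, 0.1, -19.1]
opening: 0.0196
gripper_force: 30.0
```

>>> step_arm:
  moves:
    - [[-0.2, -0.04, 0, 0, 0.5], [0, 0, 0, 0, 0.5]]

```text
clock: 12.1
tool_pos: [0.5358, -0.0926, 0.0347]
orientation: [-179.3, -0.0, -78.5]
force: [24.3, 1.1, -24.3]
opening: 0.0198
gripper_force: 30.0
```

>>> step_arm:
  moves:
    - [[-0.2, -0.04, 0, 0, 0.5], [0, 0, 0, 0, 0.5]]

```text
clock: 12.3
tool_pos: [0.5359, -0.0926, 0.0348]
orientation: [-179.1, -0.1, -78.4]
force: [29.7, 1.6, -30.0]
opening: 0.0194
gripper_force: 30.0
```

The force climbs to 30 N with no motion, so this is a hard end stop: the knob has travelled 38 mm from its start at about 22 mm. I'll relax the push slightly, open, rise and check the tongue against the lug.

>>> step_arm:
  moves:
    - [[0.29, 0.06, 0, 0, 0.5], [0.1, 0.02, 0, 0, 0.5], [0, 0, 0, 0, 0.5]]

```text
clock: 12.6
tool_pos: [0.5358, -0.0926, 0.0347]
orientation: [-179.5, -0.0, -78.5]
force: [16.7, -0.5, -15.2]
opening: 0.0197
gripper_force: 30.0
```

>>> step_arm:
  moves:
    - [[0, 0, 0, 0, 8.7], [0, 0, 0, 0, 8.7], [0, 0, 0, 0, 8.7], [0, 0, 0, 0, 8.7], [0, 0, 0, 0, 8.7], [0, 0, 0, 0, 8.7], [0, 0, 2, 0, 8.7], [0, 0, 3, 0, 8.7], [0, 0, 4, 0, 8.7], [0, 0, 4, 0, 8.7]]

```text
clock: 13.6
tool_pos: [0.5297, -0.0938, 0.1658]
orientation: [179.9, 0.0, -78.5]
force: [0.3, 0.6, 0.1]
opening: 0.0861
gripper_force: 0.0
```

```bash
python3 k.py w7
python3 - <<'E'
from h import *
p=load('w7')['p'];cv2.imwrite('pics/c7.png',cv2.resize(p[140:440,180:460],None,fx=1.8,fy=1.8,interpolation=2))
E
```

```text
tcp dock [ 0.501  -0.1958  0.1658] [0.3 0.6 0.1] 0.08612786719769829
0.06 304 [[0.4978, -0.2111, 0.0616], [0.5073, -0.2104, 0.0816], [0.5171, -0.2076, 0.0995]]
0.1 1060 [[0.4981, -0.2106, 0.1009], [0.5075, -0.1974, 0.1064], [0.5169, -0.1824, 0.108]]
```

View pics/c7.png

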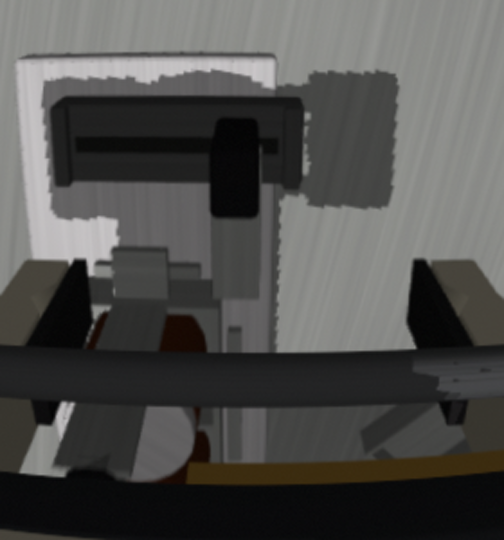

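The tongue (235,260) is fully clear of the lug (140,272) and the knob is at its stop. Now over the handle: raise first, then traverse.

>>> step_arm:
  moves:
    - [[0, 0, 2, 0, 8.7], [0, 0, 2, 0, 8.7], [0.4, 2.5, 0, 0, 8.7], [0.4, 2.5, 0, 0, 8.7], [0.4, 2.5, 0, 0, 8.7], [0.4, 2.5, 0, 0, 8.7], [0.4, 2.5, 0, 0, 8.7], [0.4, 2.5, 0, 0, 8.7], [0.1, 2.2, 0, 0, 8.7], [0, 0, 0, 0, 8.7]]

```text
clock: 14.65
tool_pos: [0.5553, 0.0803, 0.2042]
orientation: [180.0, 0.0, -78.4]
force: [-1.0, -0.2, 0.2]
opening: 0.087
gripper_force: 0.0
```

Run:
```python
from h import *
o=ctrl.get_obs();print(o['tool_pos'],o['force'])
snap('wrist','w8');s=load('w8');vs,us=np.mgrid[150:470,150:500].reshape(2,-1);d=s['d'][vs,us];P=s['e']+fray(s,us,vs)*d[:,None]
k=(P[:,2]>.178)&(P[:,2]<.19)&(d>0)&(s['p'][vs,us].max(1)<45);Q=P[k]
print(k.sum(),cv2.minAreaRect((Q[:,:2]*1000).astype(np.float32)),np.percentile(Q[:,2],[5,50,95]))
e=s['d'];
```

```text
[0.55534591 0.08029064 0.20416212] [-1.01731982 -0.17096851  0.23778209]
5782 ((555.9764404296875, 73.67093658447266), (19.42420196533203, 123.78434753417969), 10.941886901855469) [0.18233353 0.1844274  0.18565616]
```

Handle line: yaw 10.9°, top at z 0.1845, lateral error under 1 mm. Descending to grasp (reported z about 0.119).

>>> step_arm:
  moves:
    - [[-0.05, 0, -2, -0.01, 8.7], [0, 0, -2, 0, 8.7], [0, 0, -2, 0, 8.7], [0, 0, -1.5, 0, 8.7], [0, 0, -1, 0, 8.7], [0, 0, 0, 0, 8.7]]

```text
clock: 15.3
tool_pos: [0.5539, 0.0774, 0.1183]
orientation: [179.9, -0.0, -79.2]
force: [0.3, -0.4, -0.1]
opening: 0.087
gripper_force: 0.0
```

>>> step_arm:
  moves:
    - [[0, 0, 0, 0, 0.5], [0, 0, 0, 0, 0.5], [0, 0, 0, 0, 0.5], [0, 0, 0, 0, 0.5], [0, 0, 0, 0, 0.5], [0, 0, 0, 0, 0.5], [0, 0, 0, 0, 0.5], [0, 0, 0, 0, 0.5], [0, 0, 0, 0, 0.5], [0, 0, 0, 0, 0.5]]

```text
clock: 16.3
tool_pos: [0.5548, 0.0783, 0.1195]
orientation: [180.0, 0.0, -79.1]
force: [0.1, -0.4, -1.2]
opening: 0.02
gripper_force: 30.0
```

>>> step_arm:
  moves:
    - [[0, 0, 0, 0, 0.5], [0, 0, 0, 0, 0.5], [0, 0, 0, 0, 0.5]]

```text
clock: 16.6
tool_pos: [0.5548, 0.0783, 0.1195]
orientation: [180.0, -0.0, -79.1]
force: [-0.0, 0.3, 0.2]
opening: 0.0197
gripper_force: 30.0
```

>>> step_arm:
  moves:
    - [[0, 0, 0.3, 0, 0.5], [0, 0, 0.3, 0, 0.5], [0, 0, 0.4, 0, 0.5], [0, 0, 0, 0, 0.5]]

```text
clock: 17.0
tool_pos: [0.5549, 0.0784, 0.1299]
orientation: [-180.0, 0.0, -79.1]
force: [-0.4, 0.1, -6.0]
opening: 0.0196
gripper_force: 30.0
```

It's lifting freely, at about 6 N.

>>> step_arm:
  moves:
    - [[0, 0, 1, 0, 0.5], [0, 0, 1.2, 0, 0.5], [0, 0, 1.2, 0, 0.5], [0, 0, 1.2, 0, 0.5], [0, 0, 1.2, 0, 0.5], [0, 0, 1.2, 0, 0.5], [0, 0, 1.2, 0, 0.5], [0, 0, 1.2, 0, 0.5], [0, 0, 1, 0, 0.5], [0, 0, 0.6, 0, 0.5]]

```text
clock: 18.0
tool_pos: [0.5551, 0.0784, 0.2408]
orientation: [-179.9, 0.0, -79.1]
force: [0.2, 0.4, -6.6]
opening: 0.0198
gripper_force: 30.0
```

>>> step_arm:
  moves:
    - [[0, 0, 0, 0, 0.5], [0, 0, 0, 0, 0.5], [0, 0, 0, 0, 0.5], [0, 0, 0, 0, 0.5], [0, 0, 0, 0, 0.5]]

```text
clock: 18.5
tool_pos: [0.5546, 0.0782, 0.2391]
orientation: [180.0, -0.0, -79.1]
force: [0.2, 0.2, -6.5]
opening: 0.0196
gripper_force: 30.0
```

Run:
```python
from h import *
q,_,_=snap('side','d9');r,_,_=snap('scene','s9');print(ctrl.get_obs()['moment'])
o=np.hstack([cv2.resize(q[80:300,240:400],None,fx=2.3,fy=2.3),cv2.resize(r[120:340,160:340],None,fx=2.3,fy=2.3)]);cv2.imwrite('pics/c9.png',o)
```

```text
[-0.03942833 -0.02729412  0.03018665]
```

View pics/c9.png

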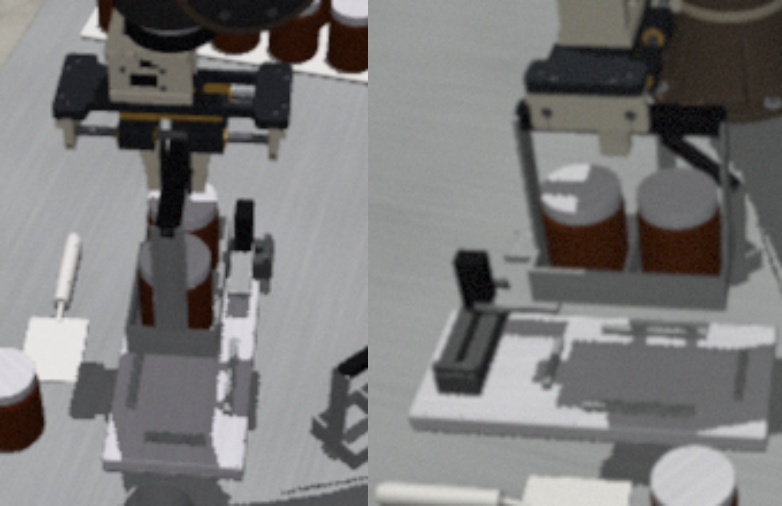

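The caddy hangs 12 cm above the dock with both jars in it, and the bystanders haven't moved. I'll run one numeric check for level, then hand in.

Run:
```python
from h import *
s=load('s9');vs,us=np.mgrid[160:260,215:335].reshape(2,-1);P=pts(s,us,vs);p=s['p'][vs,us].astype(int)
k=(p.min(1)>85)&(P[:,2]>.2)&(P[:,2]<.26)&(P[:,1]>0)&(P[:,1]<.17)&(abs(P[:,0]-.555)<.05)
Q=P[k];A=np.c_[Q[:,:2]-Q[:,:2].mean(0),np.ones(len(Q))];c,*_=np.linalg.lstsq(A,Q[:,2],rcond=None);g=abs(A@c-Q[:,2])<.004;c,*_=np.linalg.lstsq(A[g],Q[g,2],rcond=None)
print('lids',k.sum(),g.sum(),c,'tilt deg',np.degrees(c[:2]))
```

```text
lids 1546 1341 [-0.03484943 -0.01014143  0.22680972] tilt deg [-1.99672546 -0.58106126]
```

```bash
python3 -c "
from h import *
print(close_job())"
```

```text
the job is handed in; nothing more can be done
None
```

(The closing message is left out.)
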